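# Flip a sample's status flag to green

## Robot

A 6-joint arm with a two-finger parallel gripper is mounted at the origin on a cart in front of the work surface, level with it; the furniture and walls round the work are solid. World frame = base frame: x ahead of the robot, y to its left, z up, the work surface at z = 0. Lengths are in m, angles in rad, forces in N, time in s.
With the tool pointing down it reaches from about 0.25 to 0.775 m from the base axis. Payload 4 kg.
Tool frame: the origin (TCP) lies between the finger pads; the fingertips stand nose_length ahead of it and the grasp point (between the pads) is the TCP (nose_length is the distance from the TCP to the fingertips, in m); z points along the fingers, y is the line along which they close (so a half turn about z gives the same grasp; the last joint's range is limited). The gripper opens to 85 mm and grips with 20 to 120 N. Pads are 22 mm wide; open, the fingers measure 114 mm over their backs; the gripper's body (76 mm by 85 mm) begins 54 mm behind the grasp point. The pads swing forward as they close: fully open they stand 13 mm farther back than shut.
Start: joints at [1.154, 0.087, 1.371, -0, 1.684, -0.103], TCP at [0.17, 0.523, 0.25] pointing down, gripper open.
Joint ranges: [-3.1, 3.1], [-0.76, 2.03], [0.27, 2.55], [-1.08, 4.22], [0.17, 2.65], [-2.57, 2.57]. Speed limits (rad/s): [2.79, 2.79, 3.14, 3.14, 3.14, 3.14].

## Interface

Orientations are given as a 3x3 rotation matrix whose columns are the frame's x, y, z axes.
In Python, from plant import observe, capture, sign_off, nose_length gives the robot as it stands.
- The arm moves only by the shell command python3 -m handwheel 'ROWS' [FORCE]. ROWS is a JSON object of lists of equal length, an entry for each row: "grip": the gripper command: -1 is fully open, 1 is shut, values between are in proportion; "dp": the shift along the tool's x, y, z in m, a list of three; "angular": the turn, a rotation vector about the tool's x, y, z in rad, a list of three. In form: {"grip": [grip, ...], "dp": [[x, y, z], ...], "angular": [[rx, ry, rz], ...]}. A call has 1 to 12 rows; each row is the pose to reach, as a shift and turn from the pose commanded when the call began, along the tool's axes at that moment; what a row does not reach only later rows make up. A row lasts 1/12 s, in which the tool goes at most 41.7 mm and 7.16 degrees, less where a joint would pass 70% of its speed; a pose out of reach is approached as far as the arm can. A call with a gripper value outside its range is refused whole. The fingers move at their own pace and stop on an object; FORCE is the grip in N (left out, the last holds). Time passes only in rows, so rows that repeat a pose let the fingers close. It gives the time, the measured TCP pose, the force, the opening and the grip force at its end, in the units of the state.
- observe(): the state, without advancing time (a new reading comes with each control period).
- capture(name): name is "scene" or "top" or "wrist"; returns a dict with "color" (384x512x3 uint8, red, green, blue), "z_map" (384x512 float32, m along the optical axis (not along the pixel's ray), 0 where there is no reading), "K" (3x3 intrinsics, pixels), "distortion" ([k1, k2, p1, p2, k3] as OpenCV has them; the pictures are not rectified), "R" (3x3) and "t" (3): a world point X has camera coordinates R X + t. Camera axes: x right, y down, z forward; pixel columns grow to the right and rows downward; lengths in m; the calibration is good to about 2 mm. A picture is of the moment at which its call begins.
- sign_off(): hands the job in; it is judged then, once.
The state is a dict: "time": time; "joint_positions": joint angles; "joint_vel": joint speeds; "joint_efforts": joint torques, N m; "tcp_pos": TCP position; "tcp_rot": TCP orientation; "wrist_force": force on the tool from outside, world axes, zero at the start; "ft_torque": the same for the moment, N m; "width": opening from 0.0 (shut) to 1.0 (fully open); "finger_force": force on a finger pad.
Only numpy, scipy, OpenCV 4.12 (cv2) and the standard library are available. Lean on these libraries where they do the work, as an engineer would, in place of code of your own. Each camera call takes 0.05 s, during which the arm holds its last target. There are 200 camera calls.

## Task

The sample in the vial with the white cap and brown contents has been measured: push the status flag on its stand up and right over its pivot with the fingertips, until it lies about level on the far side with its green face up. Only push it, gently, without pinching it; leave the other stand's flag as it is, lift or shift nothing else, and finish with the robot clear of everything.

Things in the scene. Friction and masses are not known exactly. Their poses are not given: they have to be found in the camera images.
- stand_brown: fixed stand of the brown sample: grey plate 120 x 135 mm, 10 mm high (x -60 to 60, y -45 to 90 mm), two 118 mm high aluminium cheeks, 78 mm over their outsides, with a flag on a level pivot between. Origin on the bench below the pivot's middle; x points to the far side, y left along the pivot, z up. Vial in a shallow black cup at x 20, y 66 mm, its top 62 mm above the bench
- flag_brown (a joint): flag angle, rad: 0 = level on the near side (towards the stand's -x), red face with white bar up; pi/2 = upright; pi = level on the far side (+x), green face with white disc up. Starts at 0 to 0.35. Stiff hinge: the flag stays where it is left; about 1 N at its edge moves it. Stops at -0.14 and 3.28, a little below level
- flag_brown_pivot (a point): middle of the pivot of the flag on stand_brown, 110 mm above the bench
- flag_brown_edge (a point): middle of the free edge of the flag on stand_brown: a black bead 8 mm thick, 58 mm long, 70 mm from the pivot axis. The flag is 56 mm wide, 5 mm thick. Under the level flag 95 mm are free down to the plate, so fingertips tilted forward can go under the edge from the near side
- vial_brown: sample vial with white cap and brown contents, 23 mm thick, 52 mm tall, loose, upright in the cup of stand_brown; origin at the centre of its underside
- stand_yellow: fixed stand of the yellow sample: grey plate 120 x 135 mm, 10 mm high (x -60 to 60, y -45 to 90 mm), two 118 mm high aluminium cheeks, 78 mm over their outsides, with a flag on a level pivot between. Origin on the bench below the pivot's middle; x points to the far side, y left along the pivot, z up. Vial in a shallow black cup at x 20, y 66 mm, its top 62 mm above the bench
- flag_yellow (a joint): flag angle, rad: 0 = level on the near side (towards the stand's -x), red face with white bar up; pi/2 = upright; pi = level on the far side (+x), green face with white disc up. Starts at 0 to 0.35. Stiff hinge: the flag stays where it is left; about 1 N at its edge moves it. Stops at -0.14 and 3.28, a little below level
- flag_yellow_pivot (a point): middle of the pivot of the flag on stand_yellow, 110 mm above the bench
- flag_yellow_edge (a point): middle of the free edge of the flag on stand_yellow: a black bead 8 mm thick, 58 mm long, 70 mm from the pivot axis. The flag is 56 mm wide, 5 mm thick. Under the level flag 95 mm are free down to the plate, so fingertips tilted forward can go under the edge from the near side
- vial_yellow: sample vial with black cap and yellow contents, 23 mm thick, 52 mm tall, loose, upright in the cup of stand_yellow; origin at the centre of its underside
- tape_roll: bystander: roll of beige tape lying flat, 68 mm across, 19 mm high; origin under its centre
- stopper_box: bystander: small blue and white card box, 70 x 70 x 32 mm; origin under its centre
- funnel: bystander: white plastic funnel standing on its rim, 69 mm across, 94 mm high; origin under its centre
- dropper_amber: bystander: amber dropper bottle, 52 mm across, 140 mm high; origin under its centre
- cylinder_small: bystander: small glass measuring cylinder, 36 mm foot, 106 mm high; origin under its centre
- tweezers: bystander: steel tweezers lying flat, 129 mm long, 9 mm high; origin under the middle
- pinch_clip: bystander: wire pinch clip lying flat, 56 mm long, 14 mm high; origin under the middle
- titration_stand: fixed obstacle on the lower bench to the left, never handled: clamp stand holding two thin upright glass tubes, at x 0.325, y 0.325 and at x 0.20, y 0.40 (world, m), from the lower bench up to 0.65 and 0.53 m height, with a clamp head between and around them at 0.33 to 0.46 m height. An arm that starts to the left of it has to go round it on the robot's side. Origin under its base
- basin: fixed obstacle at the right, never handled: round red plastic basin, 284 mm across, 88 mm high, about 0.29 m to the right; origin under its centre
Not all that is in view belongs to the job. Leave any red look-alike of the vial_brown alone.

How it is judged:
At the end, for the whole second after the job is handed in: The flag beside the brown vial lies on the far side, green face up, within 15 degrees above level (or below, to its stop), at rest; the other flag's edge is within 12 mm of where it was; both vials stand upright in their cups within 10 mm, and the bystanders are within 25 mm of where they were (value of joint flag_brown above 2.88 rad and velocity of joint flag_brown between -0.1 and 0.1 rad/s and distance of flag_yellow_edge from where it was at the start of the episode below 0.012 m and distance of each of vial_brown, vial_yellow from where it was at the start of the episode below 0.01 m and angle between each of vial_brown, vial_yellow's own z axis and vertical below 0.2 rad and distance of each of tape_roll, stopper_box, funnel, dropper_amber, cylinder_small, tweezers, pinch_clip from where it was at the start of the episode below 0.025 m); the robot touches nothing.
It fails at once if the flag is pinched or pushed with more than 25 N (contact force between the fingers and flag_brown above 25 N).
It fails at once if the other stand's flag is moved (12 mm at its edge) (distance of flag_yellow_edge from where it was at the start of the episode above 0.012 m).
It fails at once if a vial is lifted, shifted 10 mm or tipped (distance of any of vial_brown, vial_yellow from where it was at the start of the episode above 0.01 m or angle between any of vial_brown, vial_yellow's own z axis and vertical above 0.2 rad).
It fails at once if a bystander is lifted or shifted by more than 25 mm (distance of any of tape_roll, stopper_box, funnel, dropper_amber, cylinder_small, tweezers, pinch_clip from where it was at the start of the episode above 0.025 m).
It also fails if it takes over 48 s, if anything falls off the work surface, if the arm or the gripper's body presses on something with over 40 N, if the wrist force passes 120 N, or if a joint passes its speed limit or range.

## Working session

There is one attempt and no reset: what is moved stays moved. The work goes in short steps, Python scripts to look and compute and a shell command to move; the robot and the scene stay as the last step left them, time stands still between calls to the robot, and variables do not carry over. Pictures are saved under pics/ and viewed, at most 10 in all, crops included, and the job is handed in when it is done.

```bash
mkdir -p pics; ls; cat > h.py <<'E'
import numpy as np, cv2
from plant import observe, capture, sign_off, nose_length
def save(c,n,crop=None,f=1):
    im=c["color"][:,:,::-1]
    if crop: x0,y0,x1,y1=crop; im=im[y0:y1,x0:x1]
    cv2.imwrite("pics/"+n,cv2.resize(im,None,fx=f,fy=f,interpolation=cv2.INTER_CUBIC))
def world(c,u,v,z=None):
    n=cv2.undistortPoints(np.array([[[u,v]]],float),c["K"],c["distortion"])[0,0]
    if z is None:
        p=c["z_map"][int(v)-1:int(v)+2,int(u)-1:int(u)+2]; d=np.median(p[p>0])
        return c["R"].T@(np.array([n[0],n[1],1])*d-c["t"])
    r=c["R"].T@np.array([n[0],n[1],1]); o=-c["R"].T@c["t"]
    return o+r*(z-o[2])/r[2]
E
python3 - <<'E'
from h import *
import pickle
print(nose_length, observe())
for n in ("scene","top"):
    c=capture(n); pickle.dump(c,open(n+".pkl","wb")); save(c,n+"1.png",None,1.55); print(n,-c["R"].T@c["t"])
E
```

```text
pics
0.019 {'time': 0.0, 'joint_positions': array([ 1.15388434e+00,  8.79977521e-02,  1.37229377e+00,  8.72950391e-06,
        1.68358249e+00, -1.03114016e-01]), 'joint_vel': array([-6.49184559e-05,  1.23208165e-04, -8.80443357e-04, -1.29682351e-03,
       -2.16185193e-04, -1.47491047e-03]), 'joint_efforts': array([ 2.44510484e-04, -3.51865876e+01, -3.13278830e+01, -3.61693787e-05,
        1.05897838e-02,  1.40373196e-06]), 'tcp_pos': array([0.16959303, 0.52271835, 0.24909566]), 'tcp_rot': array([[-9.51168289e-01,  3.08671376e-01, -9.31742199e-04],
       [ 3.08672686e-01,  9.51166040e-01, -2.08243433e-03],
       [ 2.43453668e-04, -2.26834887e-03, -9.99997398e-01]]), 'wrist_force': array([ 0.18712591, -0.05258555, -0.15885945]), 'ft_torque': array([0.01903265, 0.01894766, 0.00486394]), 'finger_force': 0.0, 'width': 0.999894280082289}
scene [0.13866714 0.35235507 0.92565964]
top [0.3609254  0.04341623 1.586549  ]
```

View pics/scene1.png

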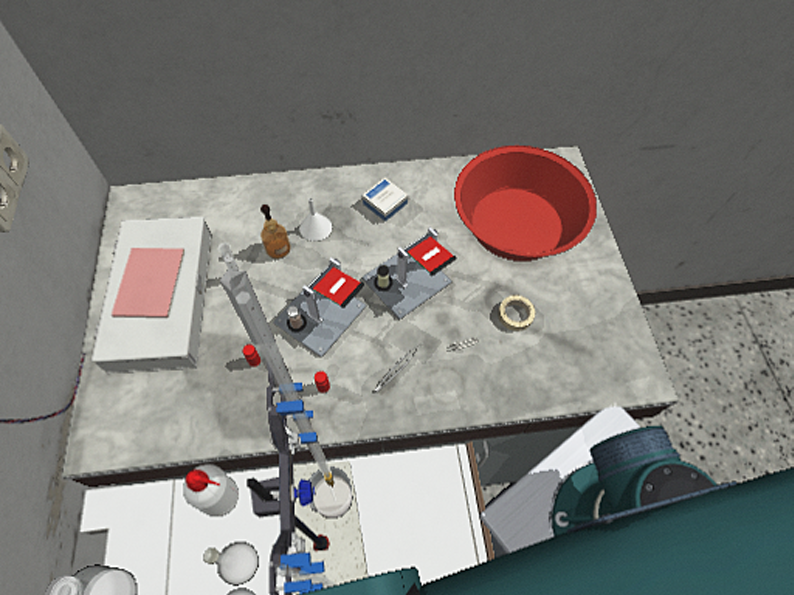

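View pics/top1.png

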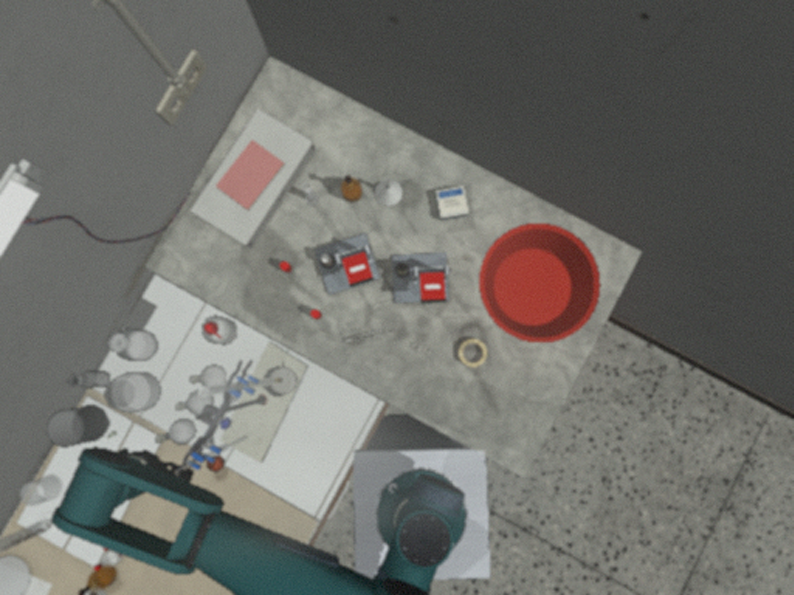

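The white-capped vial is at (295,318) in the scene picture, on the left stand, and the black-capped one is at (383,277) on the right stand. There are red look-alikes at (252,355) and (321,381). Next is a close crop to check the choice.

```bash
python3 - <<'E'
from h import *
import pickle
c=pickle.load(open("scene.pkl","rb")); save(c,"crop.png",(170,135,310,245),5.7)
t=pickle.load(open("top.pkl","rb")); save(t,"croptop.png",(190,140,310,210),6.6)
E
```

```text
(no output)
```

View pics/crop.png

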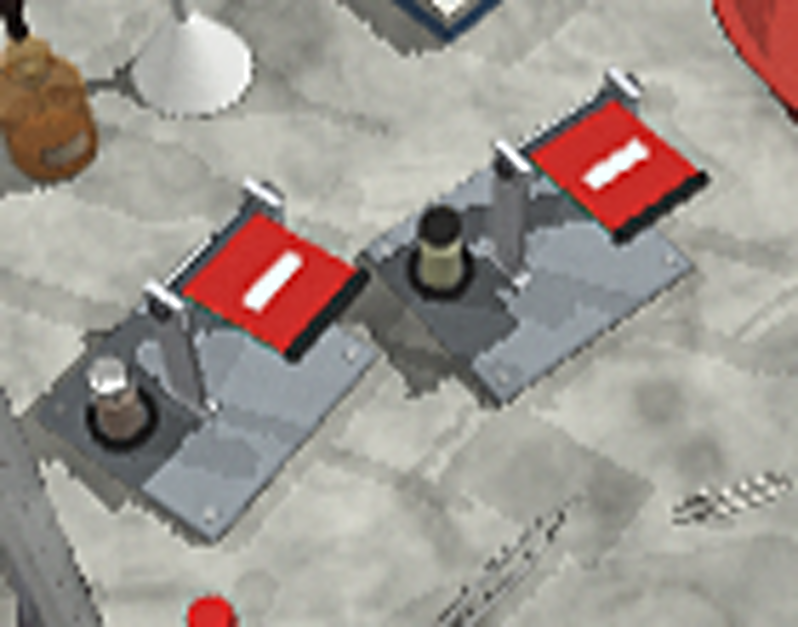

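View pics/croptop.png

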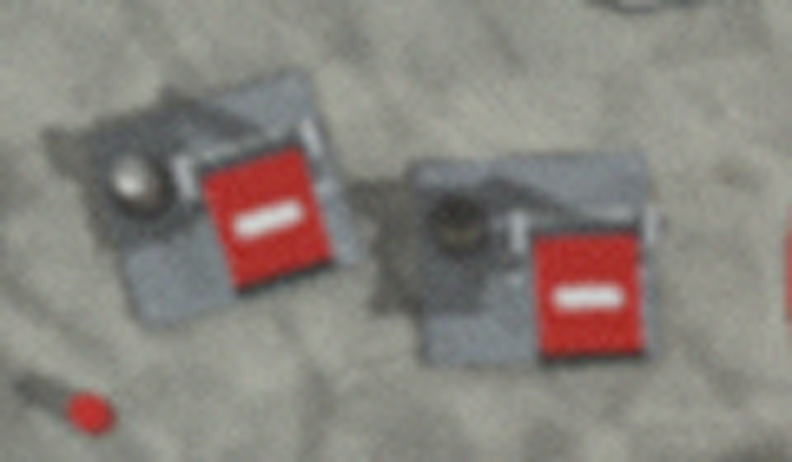

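The crop confirms it. The left stand has the white cap and brown contents at crop (115,395), so its flag is the target, with edge ends at about (296,355) and (362,275). The right stand has the black cap and yellow contents and stays untouched.

```bash
python3 - <<'E'
from h import *
import pickle
np.set_printoptions(precision=4,suppress=True)
c=pickle.load(open("scene.pkl","rb")); t=pickle.load(open("top.pkl","rb"))
S=lambda u,v:(170+u/5.7,135+v/5.7)
T=lambda u,v:(190+u/6.6,140+v/6.6)
for n,p,z in [("cheekL",(165,297),.118),("cheekR",(264,194),.118),("edgeL",(296,352),None),("edgeR",(358,278),None),("flagmid",(240,290),None),("bar",(272,281),None),("plate nr-left",(212,540),.01),("plate nr-right",(377,350),.01),("plate farleft",(35,415),.01),("cap",(110,375),None),("yedgeL",(622,238),None),("yedgeR",(700,182),None),("yplate_nl",(500,403),.01),("y cheekL",(511,157),.118),("amber",(50,110),None),("funneltip",(180,5),None)]:
    print(n,world(c,*S(*p),z), "" if z is None else world(c,*S(*p)))
for n,p,z in [("cheekL",(187,175),.118),("cheekR",(313,135),.118),("pl nl",(150,328),.01),("pl nr",(355,258),.01),("pl fr",(300,68),.01),("edgeL",(238,290),.12),("edgeR",(330,262),.12)]:
    print("top",n,world(t,*T(*p),z))
E
```

```text
cheekL [0.5969 0.1803 0.118 ] [0.5979 0.1799 0.1163]
cheekR [0.6169 0.111  0.118 ] [0.6183 0.1103 0.1157]
edgeL [0.5348 0.1485 0.1207] 
edgeR [0.55   0.1028 0.1207] 
flagmid [0.5811 0.1492 0.1144] 
bar [0.5746 0.1351 0.1172] 
plate nr-left [0.5265 0.2141 0.01  ] [0.5283 0.2135 0.0059]
plate nr-right [0.5649 0.0859 0.01  ] [ 0.5703  0.0825 -0.0016]
plate farleft [0.6389 0.2484 0.01  ] [0.644  0.2474 0.0008]
cap [0.6086 0.2134 0.0599] 
yedgeL [ 0.4935 -0.0111  0.1195] 
yedgeR [ 0.4949 -0.0607  0.1213] 
yplate_nl [0.5016 0.0533 0.01  ] [0.5038 0.0514 0.0043]
y cheekL [0.5628 0.0023 0.118 ] [0.5643 0.0011 0.1151]
amber [0.7636 0.1543 0.0588] 
funneltip [0.7771 0.0631 0.065 ] 
top cheekL [0.599  0.1752 0.118 ]
top cheekR [0.6193 0.1068 0.118 ]
top pl nl [0.528  0.2074 0.01  ]
top pl nr [0.5658 0.0886 0.01  ]
top pl fr [0.6779 0.1183 0.01  ]
top edgeL [0.5357 0.1485 0.12  ]
top edgeR [0.5497 0.0989 0.12  ]
```

```bash
cat >> h.py <<'E'
A=np.radians(16.5); P=np.array([.608,.1445,0]); X=np.array([np.cos(A),np.sin(A),0]); Y=np.array([-np.sin(A),np.cos(A),0]); Z=np.array([0,0,1.])
from scipy.spatial.transform import Rotation as Ro
np.set_printoptions(precision=4,suppress=True)
def rot(th):
    th=np.radians(th); z=np.sin(th)*X-np.cos(th)*Z
    return np.c_[np.cross(Y,z),Y,z]
def go(p,R=None):  # from the present pose: dp, rotvec in tool axes
    o=observe(); M=o["tcp_rot"]
    print("dp",M.T@(np.asarray(p)-o["tcp_pos"]),"ang",None if R is None else Ro.from_matrix(M.T@R).as_rotvec())
def arc(phi,th,r=.05,off=.0135,back=.010): # TCP for flag angle phi (deg), tilt th; fingertip disc pushes at r
    f=np.radians(phi)
    C=P+Y*.0+X*(-r*np.cos(f)-off*np.sin(f))+Z*(.11+r*np.sin(f)-off*np.cos(f))
    R=rot(th); return C-R[:,2]*(nose_length-back),R
E
python3 -m handwheel '{"grip":[1,1,1,1,1,1,1,1,1,1,1,1],"dp":[[0.04,0,0],[0.05,0,0],[0.05,-0.04,0],[0.047,-0.08,0],[0.045,-0.12,0],[0.04,-0.16,0],[0.037,-0.2,0],[0.033,-0.24,0],[0.03,-0.27,0],[0.03,-0.284,0],[0.03,-0.284,0],[0.03,-0.284,0]],"angular":[[0,0,0],[0,0,0],[0,0,0],[0,0,0],[0,0,0],[0,0,0],[0,0,0],[0,0,0],[0,0,0],[0,0,0],[0,0,0],[0,0,0]]}'
python3 - <<'E'
from h import *
print(observe()["joint_positions"])
for b in (65,50,35,20,10): go([.265*np.cos(np.radians(b)),.265*np.sin(np.radians(b)),.25])
E
```

```text
time: 1.1
tcp_pos: [0.0535, 0.2623, 0.2504]
tcp_rot: [[-0.951, 0.309, 0.001], [0.309, 0.951, 0.002], [-0.0, 0.002, -1.0]]
wrist_force: [-0.6, -0.8, 0.1]
width: 0.001
finger_force: 0.0
[ 1.1563 -0.5853  1.8997  0.0001  1.825  -0.1007]
dp [-0.0624 -0.003   0.0004] ang None
dp [-0.1294 -0.0203  0.0004] ang None
dp [-0.1896 -0.0544  0.0003] ang None
dp [-0.2389 -0.1029  0.0002] ang None
dp [-0.2641 -0.1417  0.0001] ang None
```

```bash
python3 -m handwheel '{"grip":[1,1,1,1,1,1,1,1,1,1,1,1],"dp":[[-0.03,-0.001,0],[-0.0624,-0.003,0],[-0.095,-0.01,0],[-0.129,-0.02,0],[-0.16,-0.036,0],[-0.19,-0.054,0],[-0.215,-0.078,0],[-0.239,-0.103,0],[-0.252,-0.122,0],[-0.264,-0.142,0],[-0.264,-0.142,0],[-0.264,-0.142,0]],"angular":[[0,0,0],[0,0,0],[0,0,0],[0,0,0],[0,0,0],[0,0,0],[0,0,0],[0,0,0],[0,0,0],[0,0,0],[0,0,0],[0,0,0]]}'
python3 - <<'E'
from h import *
print(observe()["joint_positions"])
go(P-.17*X+.20*Z,rot(50))
E
```

```text
time: 2.1
tcp_pos: [0.2618, 0.0451, 0.2499]
tcp_rot: [[-0.95, 0.312, -0.002], [0.312, 0.95, 0.001], [0.002, 0.0, -1.0]]
wrist_force: [0.7, 0.9, 0.1]
width: 0.0
finger_force: 0.0
[-0.0449 -0.5876  1.9018  0.0006  1.8291 -1.2978]
dp [-0.1581  0.1058  0.0496] ang [-0.2636 -0.8469 -0.5667]
```

```bash
python3 -m handwheel '{"grip":[1,1,1,1,1,1,1,1,1,1,1,1],"dp":[[-0.02,0.013,0.006],[-0.04,0.026,0.012],[-0.06,0.04,0.018],[-0.08,0.053,0.025],[-0.1,0.066,0.031],[-0.12,0.08,0.037],[-0.14,0.093,0.043],[-0.158,0.106,0.05],[-0.158,0.106,0.05],[-0.158,0.106,0.05],[-0.158,0.106,0.05],[-0.158,0.106,0.05]],"angular":[[-0.026,-0.085,-0.057],[-0.053,-0.17,-0.113],[-0.08,-0.254,-0.17],[-0.105,-0.339,-0.227],[-0.132,-0.423,-0.283],[-0.158,-0.508,-0.34],[-0.185,-0.593,-0.397],[-0.21,-0.678,-0.453],[-0.237,-0.762,-0.51],[-0.264,-0.847,-0.567],[-0.264,-0.847,-0.567],[-0.264,-0.847,-0.567]]}'
python3 - <<'E'
from h import *
print(observe()["joint_positions"])
c=capture("wrist"); save(c,"w1.png"); 
import pickle; pickle.dump(c,open("w.pkl","wb"))
E
```

```text
time: 3.1
tcp_pos: [0.443, 0.0987, 0.1987]
tcp_rot: [[-0.617, -0.288, 0.732], [-0.184, 0.958, 0.222], [-0.765, 0.002, -0.644]]
wrist_force: [0.0, 0.0, 0.0]
width: 0.001
finger_force: 0.0
[-0.1189 -0.6886  2.2654  0.4476  0.7889 -2.1691]
```

View pics/w1.png

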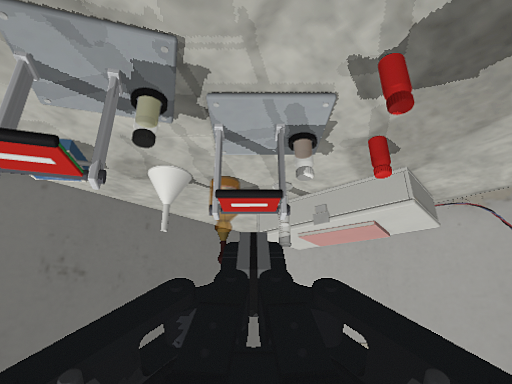

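The flag is straight ahead of the shut fingers, with its edge at (248,193) against the fingertips at (253,235). The yellow flag is well to the side at (40,150), and the camera hangs below the hand. Next I compute the path.

```bash
python3 - <<'E'
from h import *
import pickle
c=pickle.load(open("w.pkl","rb")); o=observe()
print("cam in tool",o["tcp_rot"].T@(-c["R"].T@c["t"]-o["tcp_pos"]))
S=lambda p:np.array([(p-P)@X,(p-P)@Y,p[2]])
for uv in [(222,193),(275,193),(248,193),(250,205),(215,211),(287,211)]: print(uv,S(world(c,*uv)))
for a in [(-20,50,.06)]:
    p,R=arc(*a); print("tip",S(p+R[:,2]*nose_length)); go(p-.08*X-.02*Z,R)
for pt,th in [((-.115,.08),50),((-.07,.075),50)]:
    R=rot(th); tip=P+X*pt[0]+Z*pt[1]; go(tip-R[:,2]*nose_length,R)
E
```

```text
cam in tool [ 0.0758  0.0001 -0.1247]
(222, 193) [-0.0699 -0.0228  0.1224]
(275, 193) [-0.0701  0.0221  0.1225]
(248, 193) [-0.0701 -0.0008  0.1225]
(250, 205) [-0.0331  0.0007  0.1199]
(215, 211) [-0.008  -0.0356  0.1173]
(287, 211) [-0.0029  0.0396  0.1156]
tip [-0.0441 -0.      0.0704]
dp [ 0.0852 -0.0029  0.1129] ang [0.004  0.0005 0.0022]
dp [ 0.0566 -0.0029  0.1009] ang [0.004  0.0005 0.0022]
dp [ 0.0316 -0.0031  0.1386] ang [0.004  0.0005 0.0022]
```

```bash
python3 -m handwheel '{"grip":[1,1,1,1,1,1,1,1,1,1,1],"dp":[[0.014,-0.001,0.025],[0.028,-0.001,0.05],[0.042,-0.002,0.075],[0.057,-0.003,0.101],[0.057,-0.003,0.101],[0.045,-0.003,0.117],[0.033,-0.003,0.133],[0.022,-0.003,0.149],[0.022,-0.003,0.149],[0.022,-0.003,0.149],[0.022,-0.003,0.149]],"angular":[[0,0,0],[0,0,0],[0,0,0],[0,0,0],[0,0,0],[0,0,0],[0,0,0],[0,0,0],[0,0,0],[0,0,0],[0,0,0]]}'
python3 - <<'E'
from h import *
o=observe(); print(o["joint_positions"],o["wrist_force"])
S=lambda p:np.array([(p-P)@X,(p-P)@Y,p[2]])
print("tip",S(o["tcp_pos"]+o["tcp_rot"][:,2]*nose_length))
for f in range(0,71,10): print(f); go(*arc(f,50,.052))
E
```

```text
time: 4.07
tcp_pos: [0.541, 0.1245, 0.0894]
tcp_rot: [[-0.613, -0.29, 0.735], [-0.186, 0.957, 0.222], [-0.768, -0.001, -0.64]]
wrist_force: [0.3, -0.9, -0.5]
width: 0.004
finger_force: 0.0
[-0.0001 -0.2039  2.2222  0.709   0.3481 -2.4414] [ 0.2715 -0.9303 -0.5223]
tip [-0.0554 -0.0001  0.0773]
0
dp [-0.017   0.0001  0.0003] ang [0.004  0.0033 0.0043]
10
dp [-0.0231  0.0001 -0.0068] ang [0.004  0.0033 0.0043]
20
dp [-0.0303  0.0001 -0.0128] ang [0.004  0.0033 0.0043]
30
dp [-0.0385  0.0001 -0.0174] ang [0.004  0.0033 0.0043]
40
dp [-0.0473  0.     -0.0205] ang [0.004  0.0033 0.0043]
50
dp [-0.0565  0.     -0.022 ] ang [0.004  0.0033 0.0043]
60
dp [-0.0659 -0.     -0.0219] ang [0.004  0.0033 0.0043]
70
dp [-0.0751 -0.0001 -0.0202] ang [0.004  0.0033 0.0043]
```

```bash
python3 - <<'E'
from h import *
for f,t in [(0,48),(10,46),(20,44),(30,42),(40,40),(50,38),(60,36)]: print(f); go(*arc(f,t,.052))
E
```

```text
0
dp [-0.0173  0.0001  0.0003] ang [0.004  0.0382 0.0044]
10
dp [-0.0237  0.0001 -0.0068] ang [0.0039 0.0731 0.0044]
20
dp [-0.0312  0.0001 -0.0127] ang [0.0038 0.108  0.0045]
30
dp [-0.0397  0.0001 -0.0173] ang [0.0037 0.1429 0.0046]
40
dp [-0.0489  0.     -0.0203] ang [0.0037 0.1779 0.0046]
50
dp [-0.0584  0.     -0.0218] ang [0.0036 0.2128 0.0047]
60
dp [-0.0681 -0.     -0.0216] ang [0.0035 0.2477 0.0048]
```

```bash
python3 -m handwheel '{"grip":[1,1,1,1,1,1,1,1,1,1,1],"dp":[[-0.009,0,0],[-0.017,0,0],[-0.021,0,-0.004],[-0.024,0,-0.007],[-0.028,0,-0.01],[-0.031,0,-0.013],[-0.036,0,-0.015],[-0.04,0,-0.017],[-0.045,0,-0.019],[-0.049,0,-0.02],[-0.049,0,-0.02]],"angular":[[0,0.02,0],[0,0.038,0],[0,0.055,0],[0,0.073,0],[0,0.09,0],[0,0.108,0],[0,0.125,0],[0,0.143,0],[0,0.16,0],[0,0.178,0],[0,0.178,0]]}'
python3 - <<'E'
from h import *
o=observe(); print(o["joint_positions"],o["wrist_force"])
S=lambda p:np.array([(p-P)@X,(p-P)@Y,p[2]])
print("tip",S(o["tcp_pos"]+o["tcp_rot"][:,2]*nose_length))
save(capture("scene"),"s2.png",(170,135,310,245),4)
for f,t in [(55,38),(70,36),(80,34),(90,32),(100,30),(110,28),(120,26)]: print(f); go(*arc(f,t,.052))
E
```

```text
time: 4.98
tcp_pos: [0.5565, 0.1283, 0.141]
tcp_rot: [[-0.732, -0.288, 0.617], [-0.221, 0.958, 0.184], [-0.644, -0.002, -0.765]]
wrist_force: [-0.2, -0.4, -0.1]
width: -0.003
finger_force: 0.0
[ 0.0418 -0.2033  2.0158  0.2601  0.6612 -1.9718] [-0.243  -0.404  -0.1056]
tip [-0.0417 -0.0009  0.1265]
55
dp [-0.0136  0.0008 -0.004 ] ang [0.0013 0.0359 0.0042]
70
dp [-0.028   0.0007 -0.0044] ang [0.0012 0.0708 0.0042]
80
dp [-0.0375  0.0007 -0.0027] ang [0.0011 0.1058 0.0042]
90
dp [-0.0466  0.0006  0.0006] ang [0.0011 0.1407 0.0043]
100
dp [-0.0549  0.0006  0.0054] ang [0.001  0.1756 0.0043]
110
dp [-0.0624  0.0006  0.0116] ang [0.0009 0.2105 0.0043]
120
dp [-0.0686  0.0005  0.0188] ang [0.0008 0.2454 0.0043]
```

View pics/s2.png

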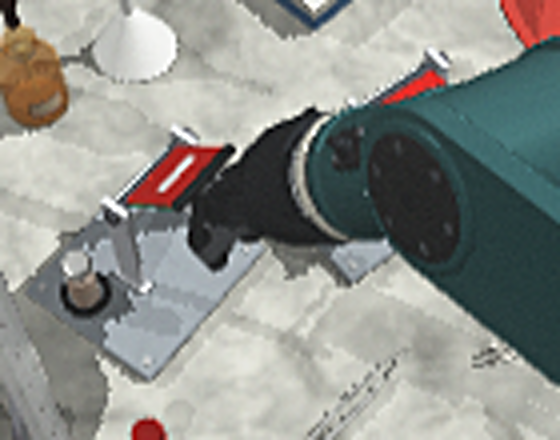

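The flag at (180,170) is now raised by the fingers behind it. The wrist force is negligible, so I carry on over the top.

```bash
python3 -m handwheel '{"grip":[1,1,1,1,1,1,1,1,1,1,1,1],"dp":[[-0.007,0,-0.002],[-0.0136,0,-0.004],[-0.021,0,-0.0045],[-0.028,0,-0.0044],[-0.033,0,-0.0035],[-0.0375,0,-0.0027],[-0.042,0,-0.001],[-0.0466,0,0.0006],[-0.055,0,0.0054],[-0.0624,0,0.0116],[-0.0686,0,0.0188],[-0.0686,0,0.0188]],"angular":[[0,0.02,0],[0,0.036,0],[0,0.053,0],[0,0.071,0],[0,0.09,0],[0,0.106,0],[0,0.123,0],[0,0.141,0],[0,0.176,0],[0,0.21,0],[0,0.245,0],[0,0.245,0]]}'
python3 - <<'E'
from h import *
o=observe(); print(o["joint_positions"],o["wrist_force"])
S=lambda p:np.array([(p-P)@X,(p-P)@Y,p[2]])
print("tip",S(o["tcp_pos"]+o["tcp_rot"][:,2]*nose_length))
for f,t in [(130,24),(140,23),(150,22),(160,21),(170,20),(178,20)]: print(f); go(*arc(f,t,.052))
E
```

```text
time: 6.03
tcp_pos: [0.6201, 0.1475, 0.1686]
tcp_rot: [[-0.861, -0.288, 0.419], [-0.26, 0.958, 0.125], [-0.437, -0.001, -0.899]]
wrist_force: [-0.2, -0.4, 0.3]
width: 0.005
finger_force: 0.0
[ 0.1059  0.0353  1.6511  0.0946  1.0111 -1.7897] [-0.1878 -0.3785  0.2779]
tip [ 0.0207 -0.0006  0.1515]
130
dp [-0.0055  0.0006  0.0048] ang [0.0008 0.0338 0.0044]
140
dp [-0.0108  0.0005  0.0126] ang [0.0008 0.0513 0.0044]
150
dp [-0.0147  0.0005  0.0212] ang [0.0007 0.0687 0.0045]
160
dp [-0.0171  0.0005  0.0303] ang [0.0007 0.0862 0.0045]
170
dp [-0.0178  0.0005  0.0396] ang [0.0006 0.1036 0.0045]
178
dp [-0.0171  0.0005  0.0471] ang [0.0006 0.1036 0.0045]
```

```bash
python3 -m handwheel '{"grip":[1,1,1,1,1,1,1,1,1,1],"dp":[[-0.0055,0,0.0048],[-0.0108,0,0.0126],[-0.013,0,0.017],[-0.0147,0,0.0212],[-0.016,0,0.0257],[-0.0171,0,0.0303],[-0.0175,0,0.035],[-0.0178,0,0.0396],[-0.0171,0,0.0465],[-0.0171,0,0.0465]],"angular":[[0,0.034,0],[0,0.051,0],[0,0.06,0],[0,0.069,0],[0,0.078,0],[0,0.086,0],[0,0.095,0],[0,0.104,0],[0,0.104,0],[0,0.104,0]]}'
python3 - <<'E'
from h import *
o=observe(); print(o["joint_positions"],o["wrist_force"])
S=lambda p:np.array([(p-P)@X,(p-P)@Y,p[2]])
print("tip",S(o["tcp_pos"]+o["tcp_rot"][:,2]*nose_length))
go(o["tcp_pos"]+[0,0,.08]); go(P-.2*X+.26*Z)
c=capture("wrist"); save(c,"w3.png")
import pickle; pickle.dump(c,open("w.pkl","wb"))
E
```

```text
time: 6.87
tcp_pos: [0.6518, 0.1574, 0.1315]
tcp_rot: [[-0.901, -0.288, 0.324], [-0.271, 0.958, 0.097], [-0.338, -0.0, -0.941]]
wrist_force: [0.0, 0.5, -0.5]
width: -0.0
finger_force: 0.1
[ 0.127   0.1911  1.5294  0.0628  1.0811 -1.7564] [ 0.0359  0.4848 -0.5355]
tip [ 0.0521 -0.0001  0.1136]
dp [-0.0271 -0.     -0.0753] ang None
dp [ 0.1877  0.0012 -0.204 ] ang None
```

View pics/w3.png

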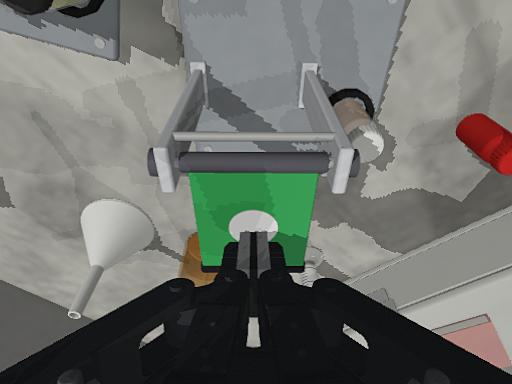

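The flag lies over on the far side, green face with its disc at (253,222), and the vial and funnel are undisturbed. I lift straight up, back off and check the angle.

```bash
python3 -m handwheel '{"grip":[1,1,1,1,1,1,1,1,1,1,1,1],"dp":[[-0.007,0,-0.019],[-0.014,0,-0.038],[-0.027,0,-0.075],[-0.035,0,-0.1],[0,0,-0.12],[0.035,0,-0.14],[0.07,0,-0.155],[0.11,0,-0.17],[0.15,0,-0.19],[0.188,0,-0.204],[0.188,0,-0.204],[0.188,0,-0.204]],"angular":[[0,0,0],[0,0,0],[0,0,0],[0,0,0],[0,0,0],[0,0,0],[0,0,0],[0,0,0],[0,0,0],[0,0,0],[0,0,0],[0,0,0]]}'
python3 - <<'E'
from h import *
S=lambda p:np.array([(p-P)@X,(p-P)@Y,p[2]])
c=capture("wrist"); save(c,"w4.png")
m=cv2.inRange(cv2.cvtColor(c["color"],cv2.COLOR_RGB2HSV),(50,120,40),(80,255,255))
n,l,s,ce=cv2.connectedComponentsWithStats(m); i=1+s[1:,4].argmax(); print(s[i])
q=np.array([S(world(c,u,v)) for v,u in np.argwhere(cv2.erode((l==i).astype(np.uint8),np.ones((5,5))))])
a=np.polyfit(q[:,0],q[:,2],1); print(q.min(0),q.max(0),"slope deg",np.degrees(np.arctan(a[0])))
E
```

```text
time: 7.92
tcp_pos: [0.415, 0.086, 0.2625]
tcp_rot: [[-0.899, -0.287, 0.33], [-0.27, 0.958, 0.097], [-0.344, -0.002, -0.939]]
wrist_force: [0.1, 0.3, 0.2]
width: 0.002
finger_force: 0.0
[128 203   1   4   4]Traceback (most recent call last):
  File "<stdin>", line 7, in <module>
IndexError: too many indices for array: array is 1-dimensional, but 2 were indexed
```

View pics/w4.png

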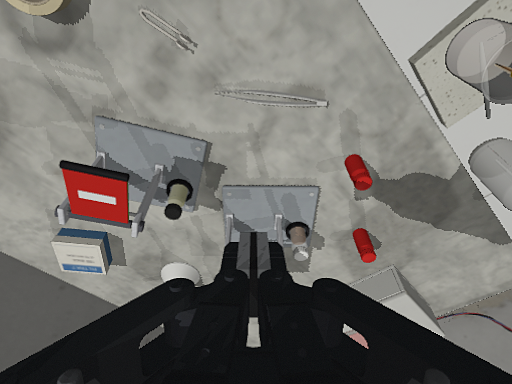

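The wrist view hides the flag behind the fingers, but the yellow flag at (97,195) is still red and both vials stand. I use the scene camera for the angle.

```bash
python3 - <<'E'
from h import *
S=lambda p:np.array([(p-P)@X,(p-P)@Y,p[2]])
for cam in ("scene","top"):
    c=capture(cam); save(c,cam+"5.png",(170,110,310,245),4)
    m=cv2.inRange(cv2.cvtColor(c["color"],cv2.COLOR_RGB2HSV),(45,90,40),(85,255,255))
    m[:, :150]=0
    n,l,s,ce=cv2.connectedComponentsWithStats(m); i=1+s[1:,4].argmax(); print(cam,s[i])
    q=np.array([S(world(c,u,v)) for v,u in np.argwhere(cv2.erode((l==i).astype(np.uint8),np.ones((3,3))))])
    if len(q)>9: a=np.polyfit(q[:,0],q[:,2],1); print(q.min(0),q.max(0),"slope deg",np.degrees(np.arctan(a[0])))
E
```

```text
scene [183 160  30  25 334]
[ 0.0108 -0.0234  0.1078] [0.0668 0.0236 0.1125] slope deg -2.379593301716562
top [216 144  18  21 221]
[ 0.0095 -0.0236  0.1065] [0.0659 0.0223 0.1128] slope deg -2.5802660647144555
```

View pics/scene5.png

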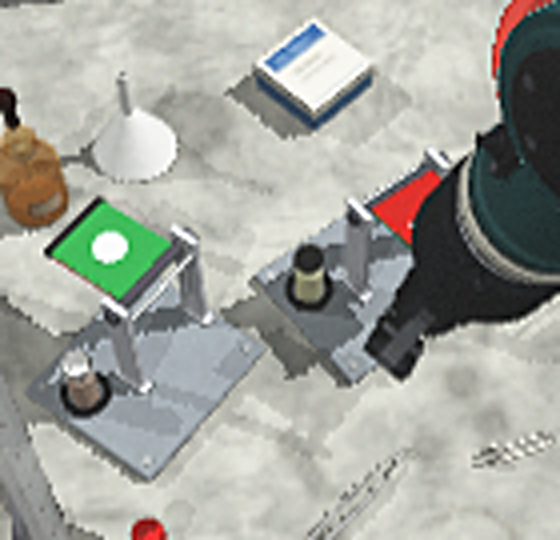

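The flag at (110,247) lies level, about 2° below, with its green face up. Both vials stand and the robot is clear.

```bash
python3 -c "
from plant import sign_off; print(sign_off())"
```

```text
the job is handed in; nothing more can be done
None
```

The brown sample's flag now lies on the far side, green face up and about 2° below level. The other flag and both vials look undisturbed in the pictures, the robot was clear of everything, and the job is handed in; the hand-in returned no verdict.

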